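# Sweep the offcuts off the sawing platform into the scrap tray

### The arm

A 6-joint arm with a two-finger parallel gripper is mounted at the origin on the work surface. World frame = base frame: x ahead of the robot, y to its left, z up, the work surface at z = 0. Lengths are in m, angles in rad, forces in N, time in s.
With the tool pointing down it reaches from about 0.35 to 0.925 m from the base axis. Payload 6.4 kg.
Tool frame: the origin (TCP) lies at the very end of the fingers, on their centre line; the grasp point (between the pads) lies 19 mm behind it (grip_point_offset is the z of the grasp point in the tool frame, in m); z points along the fingers, y is the line along which they close (so a half turn about z gives the same grasp; the last joint's range is limited). The gripper opens to 85 mm and grips with 20 to 120 N. Pads are 22 mm wide; open, the fingers measure 114 mm over their backs; the gripper's body (76 mm by 85 mm) begins 54 mm behind the grasp point. The pads swing forward as they close: fully open they stand 13 mm farther back than shut.
Start: joints at [-1.5, 0.245, 1.558, -0, 1.339, -0.174], TCP at [0.158, -0.631, 0.204] pointing down, gripper open.
Joint ranges: [-3.13, 3.13], [-1.02, 2.26], [0.13, 2.54], [-0.95, 4.09], [0.21, 2.88], [-2.74, 2.74]. Speed limits (rad/s): [2.57, 2.57, 3.14, 3.14, 3.14, 3.14].

### API

Orientations are given as a 3x3 rotation matrix whose columns are the frame's x, y, z axes.
In Python, from plant import * gives the robot as it stands. Calls block until the motion is done:
- goto(position, orientation): joint-space move of the TCP to a pose.
- servo_line(position, frame=None, speed=0.15): straight line of the TCP; frame=None keeps the orientation; speed is the mean speed in m/s.
- move_j(angles): joint-space move.
- grip(opening, squeeze=None): opening from 0.0 (shut) to 1.0 (fully open); squeeze is the grip in N (None keeps the last); returns when the fingers have stopped.
- pause(seconds).
- solve_ik(position, orientation): joint angles nearest the present ones, or None.
- read_state(): the state.
- read_camera(name): name is "scene" or "top" or "wrist"; returns (picture, depth): 384x512x3 uint8, blue, green, red; 384x512 float32, m along the optical axis (not along the pixel's ray), 0 where there is no reading.
- camera_model(name): a dict with "K" (3x3 intrinsics, pixels), "world_from_camera" (4x4, takes a point from camera to world coordinates); the wrist camera has in their place "T_tool_cam" (4x4, takes a point from camera to tool coordinates, whose origin is the TCP and whose axes are the flange's). Camera axes: x right, y up, looking along -z (the intrinsics and any distortion apply to the point x, -y, -z); pixel columns grow to the right and rows downward; lengths in m; the calibration is good to about 2 mm. The wrist camera is an equidistant fisheye: a pixel r from the principal point sees the ray r / f radians off the axis. A picture is of the moment at which its call begins: read the wrist's pose just before it. camera_model takes no time and is no camera call.
A pose or a line that the arm cannot do raises MotionError and nothing moves.
- close_job(): hands the job in; it is judged then, once.
Trained networks look in the newest picture that a camera, given by its name, has taken for a name from the list of things; names that differ only in an ending like _2 or _b are one class to them, and where a whole thing is asked for, a point or a joint stands for the part that bears it (a point fixed in the world has none). Each returns a list of dicts, best first, with "score" (0 to 1); they miss things now and then, are a little off and sometimes report something else, mostly with a low value. They report only what shows in the picture. A call takes as long as a camera call.
- spot_in(camera, thing): "point" ([x, y, z] in m, in the coordinates of the camera as it stood for that picture, good to about 4 mm: the middle of the surface that is visible of it).
- landmark_of(camera, thing): "point" ([x, y, z] in m, in the coordinates of the camera as it stood for that picture, good to about 4 mm: a listed point, or the origin of a listed thing).
The state is a dict: "t": time; "joint_positions": joint angles; "dq": joint speeds; "joint_efforts": joint torques, N m; "position": TCP position; "ee_rot": TCP orientation; "force": force on the tool from outside, world axes, zero at the start; "ft_torque": the same for the moment, N m; "finger_gap": opening from 0.0 (shut) to 1.0 (fully open); "gripper_force": force on a finger pad.
Only numpy, scipy, OpenCV 4.12 (cv2) and the standard library are available. Lean on these libraries where they do the work, as an engineer would, in place of code of your own. Each camera call takes 0.05 s, during which the arm holds its last target. There are 200 camera calls.

### The job

Clear the sawing platform: with the closed fingers sweep the three wooden offcuts (the rectangular block, the round slice and the notched L-shaped piece) off its open edge so that they all drop into the scrap tray beside it. Only push them along the platform, do not pick them up, and leave the finished drawer knob standing where it is and the glue bottle and chisel undisturbed.

Things in the scene. Friction and masses are not known exactly. Their poses are not given: they have to be found in the camera images.
- platform: Fixed raised platform of grey board, 290 mm (own x) by 280 mm (own y), top 55 mm above the bench; origin at the centre of its underside. Strips 12 mm wide and high run along its edges at x = +-145 mm; its edges at y = +-140 mm are open. Turned up to 7 degrees. On it stand the offcuts and the knob, each in its own lane along y, lanes about 60 mm apart in x, in any order.
- scrap_tray: Fixed empty scrap tray of dark sheet steel, open on top, 300 (own x) by 150 (own y) by 48 mm high, walls and floor 5 mm; origin at the centre of its underside. Parallel to the platform, 2 mm from one of its two open edges (either one, differs from start to start). Its rim is 7 mm below the platform's top: what is pushed over that edge drops in.
- tool_case: Fixed closed tool case of dark wood, 290 x 150 mm, 48 mm high, brass catches; origin at the centre of its underside. It stands against the platform's other open edge, as the tray does on its side. Nothing belongs on it.
- block_mid (a point): Rectangular beech offcut, 46 x 32 mm (own x, y) and 18 mm high. Lies flat; this point is 9 mm above its underside, over its origin. About 20 g, slides under a light push.
- slice_mid (a point): Round beech offcut, a slice of rod lying flat, 42 mm across and 18 mm high. Lies flat; this point is 9 mm above its underside, over its origin. About 20 g, slides under a light push.
- notched_mid (a point): L-shaped (notched) beech offcut, 18 mm high: a bar from own x -24 to 24 mm, y -19 to 1 mm, with an arm from x -24 to -2 mm, y 1 to 21 mm. Lies flat; this point is 9 mm above its underside, over its origin. About 20 g, slides under a light push.
- block: The rectangular offcut; origin at the centre of its underside.
- slice: The round offcut; origin at the centre of its underside.
- notched: The L-shaped offcut; origin on its underside, below its middle point.
- drawer_knob: Finished turned drawer knob of beech standing upright on the platform, 36 mm across at its widest, foot 34 mm across, narrow waist, 50 mm high; origin at the centre of its foot. To be left alone. It topples or slides easily.
- glue: White glue bottle with an orange cap, 60 mm across, 150 mm high, standing on the bench to one side; origin at the centre of its underside.
- chisel: Chisel lying on the bench to one side, 250 mm long along its own x (from -120 to 130 mm), handle 26 mm thick; origin on its underside.

How it is judged:
At the end, for the whole second after the job is handed in: The middles of all three offcuts lie within the scrap tray's walls, above its floor and below its rim (under 45 mm above the bench), at rest; the drawer knob stands upright within 10 mm of its start (x of block_mid in the frame of scrap_tray between -0.145 and 0.145 m and y of block_mid in the frame of scrap_tray between -0.07 and 0.07 m and z of block_mid in the frame of scrap_tray between 0 and 0.045 m and linear speed of each of block, slice, notched below 0.02 m/s and x of slice_mid in the frame of scrap_tray between -0.145 and 0.145 m and y of slice_mid in the frame of scrap_tray between -0.07 and 0.07 m and z of slice_mid in the frame of scrap_tray between 0 and 0.045 m and x of notched_mid in the frame of scrap_tray between -0.145 and 0.145 m and y of notched_mid in the frame of scrap_tray between -0.07 and 0.07 m and z of notched_mid in the frame of scrap_tray between 0 and 0.045 m and distance of drawer_knob from where it was at the start of the episode below 0.01 m and angle between drawer_knob's own z axis and vertical below 0.2 rad); the robot touches nothing.
It fails at once if the block is lifted or carried (its middle rises more than 25 mm above where it lay on the platform) (z of block_mid in the frame of platform above 0.089 m).
It fails at once if the round slice is lifted or carried (its middle rises more than 25 mm above where it lay on the platform) (z of slice_mid in the frame of platform above 0.089 m).
It fails at once if the notched piece is lifted or carried (its middle rises more than 25 mm above where it lay on the platform) (z of notched_mid in the frame of platform above 0.089 m).
It fails at once if the finished drawer knob is pushed more than 10 mm or tipped over (distance of drawer_knob from where it was at the start of the episode above 0.01 m or angle between drawer_knob's own z axis and vertical above 0.2 rad).
It fails at once if the glue bottle or the chisel is moved more than 15 mm (distance of any of glue, chisel from where it was at the start of the episode above 0.015 m).
It also fails if it takes over 61 s, if anything falls off the work surface, if the arm or the gripper's body presses on something with over 40 N, if the wrist force passes 120 N, or if a joint passes its speed limit or range.

## Working session

There is one attempt and no reset: what is moved stays moved. The work goes in short steps, each a Python script; the robot and the scene stay as the last script left them, time stands still between calls to the robot, and variables do not carry over. Pictures are saved under pics/ and viewed, at most 10 in all, crops included, and the job is handed in when it is done.

```bash
mkdir -p pics; ls; cat > h.py <<'E'
from plant import *
import numpy as np, cv2
def w(cam,p):
    T=np.array(camera_model(cam)["world_from_camera"]); return (T@np.r_[p,1])[:3]
E
python3 - <<'E'
from h import *
for c in("top","scene"):
    im,d=read_camera(c); cv2.imwrite(f"pics/{c}.png",im); np.save(f"{c}_d.npy",d)
    for t in ["platform","scrap_tray","tool_case","block_mid","slice_mid","notched_mid","drawer_knob","glue","chisel"]:
        print(c,t,[(np.round(w(c,r["point"]),3).tolist(),round(r["score"],2)) for r in landmark_of(c,t)[:2]])
print(read_state()["t"])
E
```

```text
pics
top platform [([0.545, 0.017, 0.003], 0.93)]
top scrap_tray [([0.552, -0.201, -0.004], 0.67), ([0.636, 0.061, 0.054], 0.63)]
top tool_case [([0.54, 0.232, -0.002], 0.59), ([0.554, 0.497, -0.001], 0.24)]
top block_mid [([0.446, 0.029, 0.063], 0.41)]
top slice_mid [([0.576, 0.074, 0.064], 0.59)]
top notched_mid [([0.637, 0.059, 0.068], 0.5), ([0.455, 0.032, 0.054], 0.49)]
top drawer_knob [([0.519, 0.006, 0.059], 0.55)]
top glue [([0.558, 0.496, -0.001], 0.78), ([0.575, 0.072, 0.062], 0.59)]
top chisel [([0.552, -0.528, -0.003], 0.64), ([0.547, 0.016, 0.0], 0.32)]
scene platform [([0.545, 0.013, 0.001], 0.7)]
scene scrap_tray [([0.548, -0.203, 0.0], 0.84)]
scene tool_case [([0.539, 0.235, -0.001], 0.95), ([0.549, -0.528, 0.003], 0.48)]
scene block_mid [([0.449, 0.03, 0.061], 0.49), ([0.54, 0.236, -0.002], 0.49)]
scene slice_mid [([0.571, 0.072, 0.066], 0.52)]
scene notched_mid [([0.635, 0.056, 0.064], 0.74)]
scene drawer_knob [([0.52, 0.001, 0.055], 0.73)]
scene glue [([0.552, 0.496, 0.002], 0.82), ([0.632, 0.058, 0.068], 0.69)]
scene chisel [([0.549, -0.526, 0.002], 0.74), ([0.553, 0.499, -0.002], 0.4)]
1.0
```

View pics/top.png

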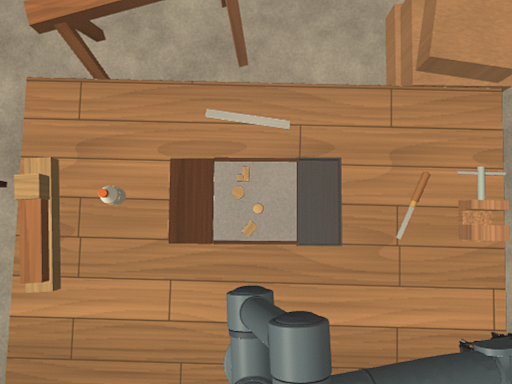

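```bash
python3 - <<'E'
from h import *
d=np.load("top_d.npy"); m=camera_model("top"); K=np.array(m["K"]);T=np.array(m["world_from_camera"])
v,u=np.mgrid[:384,:512]
P=np.stack([(u-K[0,2])/K[0,0]*d,-(v-K[1,2])/K[1,1]*d,-d],-1)@T[:3,:3].T+T[:3,3]
z=P[...,2]; R=(abs(P[...,0]-.545)<.2)&(abs(P[...,1]-.015)<.17)&(d>0)
mk=(R&(z>.0635)).astype('uint8')
n,l,s,c=cv2.connectedComponentsWithStats(mk)
for i in range(1,n):
    if s[i,4]>30:
        q=P[l==i]; print(s[i],np.round(q.min(0),3),np.round(q.max(0),3),np.round(np.median(q,0),3),cv2.minAreaRect((q[:,:2]*1000).astype('float32')))
q=P[R&(z>.051)&(z<.06)]; print(cv2.minAreaRect((q[:,:2]*1000).astype('float32')),T[:3,3])
E
```

```text
[214 158  83   4 278] [ 0.675 -0.12   0.064] [0.692 0.156 0.076] [0.684 0.013 0.068] ((683.1405029296875, 17.82477569580078), (11.312679290771484, 275.9544677734375), 1.4714043140411377)
[237 167  13  15 126] [0.609 0.036 0.064] [0.657 0.076 0.081] [0.626 0.052 0.073] ((632.6552734375, 57.04854965209961), (46.23310089111328, 40.023258209228516), 4.706725597381592)
[232 187  13  12 123] [0.551 0.051 0.066] [0.589 0.091 0.082] [0.571 0.071 0.073] ((570.1386108398438, 70.98384094238281), (37.55394744873047, 40.027095794677734), 3.383302688598633)
[253 203  11  11  90] [ 0.503 -0.014  0.064] [0.535 0.019 0.109] [0.518 0.003 0.102] ((517.6652221679688, 2.1915340423583984), (32.60029220581055, 32.142635345458984), 27.91728401184082)
[242 221  16  17 137] [0.424 0.005 0.065] [0.476 0.054 0.082] [0.45  0.028 0.073] ((450.8534851074219, 28.779586791992188), (32.486846923828125, 45.35828399658203), 52.948394775390625)
[213 241  85   4 302] [ 0.398 -0.129  0.064] [0.415 0.15  0.076] [0.406 0.003 0.068] ((405.9566955566406, 10.167282104492188), (10.195374488830566, 278.72625732421875), 1.5305298566818237)
((547.1251220703125, 14.594024658203125), (293.90423583984375, 340.8714294433594), 0.34032097458839417) [ 0.45171449 -0.0085616   1.51455526]
```

The tray is on the right (-y side) and the tool case on the left. The pieces on the platform from top to bottom are the notched piece (244,174), slice (238,192), knob (258,208) and block (249,229). All pushes go toward -y with the platform yawed about +1.5°. I'll enlarge the picture to check the notched piece's orientation, and test IK.

```bash
cat >> h.py <<'E'
th=np.radians(1.5); X=np.array([np.cos(th),np.sin(th),0]); Y=np.array([-np.sin(th),np.cos(th),0]); C=np.array([.5445,.014,0])
ROT=[np.column_stack([np.cross(s*X,[0,0,-1]),s*X,[0,0,-1]]) for s in(1,-1)]
def blobs():
    "offcuts/knob from the top camera's depth, in platform frame (mm)"
    im,d=read_camera("top"); m=camera_model("top"); K=np.array(m["K"]);T=np.array(m["world_from_camera"])
    v,u=np.mgrid[:384,:512]
    P=np.stack([(u-K[0,2])/K[0,0]*d,-(v-K[1,2])/K[1,1]*d,-d],-1)@T[:3,:3].T+T[:3,3]
    Q=P-C; x,y,z=Q@X,Q@Y,P[...,2]
    mk=((abs(x)<.129)&(abs(y)<.16)&(d>0)&(z>.0635)&(z<.12)).astype('uint8')
    n,l,s,c=cv2.connectedComponentsWithStats(mk)
    for i in range(1,n):
        if s[i,4]>20:
            a,b=x[l==i]*1000,y[l==i]*1000
            print("x %.0f..%.0f y %.0f..%.0f mean %.0f %.0f ztop %.0f n %d"%(a.min(),a.max(),b.min(),b.max(),a.mean(),b.mean(),z[l==i].max()*1000,s[i,4]))
    return im
def pw(x,y,z): return C+X*x/1000+Y*y/1000+np.array([0,0,z/1000])
E
python3 - <<'E'
from h import *
im=blobs()
cv2.imwrite("pics/crop.png",cv2.resize(im[155:247,205:305],None,fx=6,fy=6,interpolation=cv2.INTER_CUBIC))
s=read_state(); print(s["ee_rot"])
for R in ROT: 
    for p in [(-95,125,160),(90,125,61),(90,-150,61)]: print(solve_ik(pw(*p),R))
E
```

```text
x 63..113 y 20..60 mean 86 37 ztop 81 n 126
x 8..46 y 36..77 mean 28 56 ztop 82 n 123
x -42..-10 y -27..6 mean -27 -11 ztop 110 n 89
x -120..-68 y -7..42 mean -93 17 ztop 81 n 136
[[ 9.70181161e-01  2.42380930e-01  1.59889022e-05]
 [ 2.42380929e-01 -9.70181159e-01  5.73516293e-05]
 [ 2.94130729e-05 -5.17660653e-05 -9.99999998e-01]]
[ 5.30839011e-02 -1.52055040e-01  2.05365016e+00 -4.44089210e-16
  1.23999753e+00  2.69039623e-02]
[ 4.52759392e-02  3.94519245e-01  1.65116414e+00 -4.44089210e-16
  1.09590927e+00  1.90960004e-02]
[-3.79795707e-01  4.05580434e-01  1.63630521e+00 -4.44089210e-16
  1.09970701e+00 -4.05975646e-01]
None
None
[-3.79795707e-01  4.05580434e-01  1.63630521e+00 -4.44089210e-16
  1.09970701e+00  2.73561701e+00]
```

View pics/crop.png

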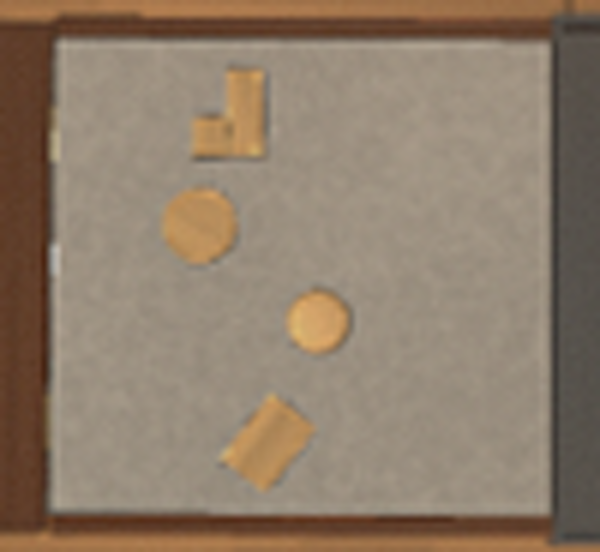

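```bash
cat >> h.py <<'E'
R=ROT[0]
def push(x,y0,y1,x1=None,speed=.08,up=130):
    x1=x if x1 is None else x1
    goto(pw(x,y0,up),R); servo_line(pw(x,y0,61),speed=.15)
    servo_line(pw(x1,y1,61),speed=speed)
    s=read_state(); print("t",s["t"],"F",np.round(s["force"],1),np.round(s["position"],4))
    servo_line(pw(x1,y1+8,61),speed=.1); servo_line(pw(x1,y1+8,up),speed=.2)
E
python3 - <<'E'
from h import *
grip(0.0); goto(pw(28,100,180),R)
push(28,107,40)
push(80,92,20)
push(-95,75,0)
goto(pw(-20,130,180),R)
im=blobs(); print(read_state()["t"])
cv2.imwrite("pics/b.png",cv2.resize(im[150:320,150:350],None,fx=4,fy=4,interpolation=cv2.INTER_CUBIC))
E
```

```text
t 6.725 F [ 0.5 -0.3 -0.3] [0.5714 0.0549 0.0609]
t 9.5 F [-0.4  0.   0. ] [0.6239 0.0365 0.0609]
t 12.6917 F [-0.  -1.2 -0.1] [0.4495 0.0118 0.061 ]
x 66..113 y 20..60 mean 86 37 ztop 80 n 122
x 8..46 y 36..77 mean 27 56 ztop 81 n 122
x -42..-9 y -27..6 mean -27 -11 ztop 109 n 89
x -120..-68 y -7..43 mean -93 17 ztop 81 n 134
14.1417
```

View pics/b.png

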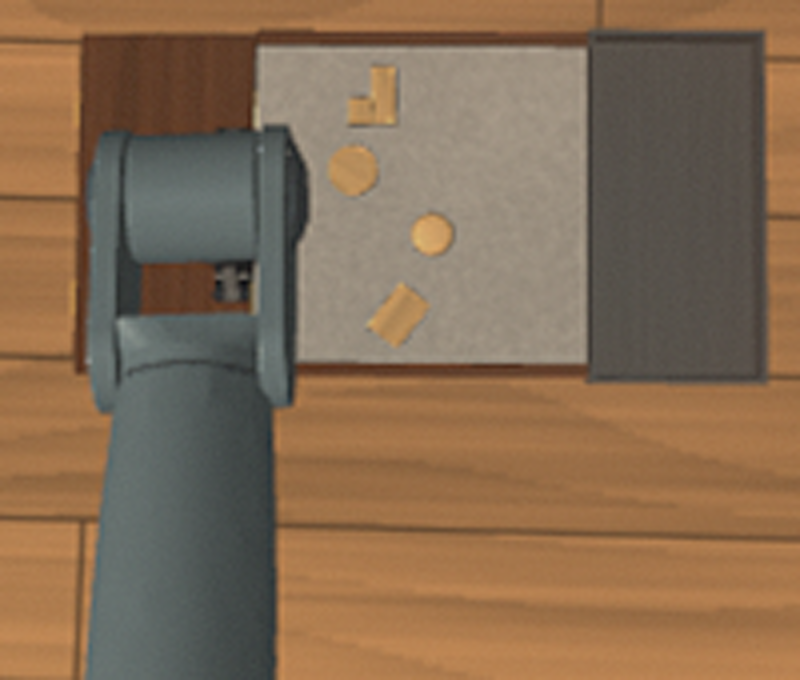

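The pieces (slice at about (353,170) in the crop) haven't moved, so the fingers missed them. I'll check the gripper and look from the scene camera with the tool lowered.

```bash
python3 - <<'E'
from h import *
s=read_state(); print(s["finger_gap"],s["gripper_force"],s["position"],s["t"])
goto(pw(28,110,100),R); servo_line(pw(28,105,61))
s=read_state(); print(s["position"],s["finger_gap"],s["force"])
im,d=read_camera("scene"); cv2.imwrite("pics/sc.png",cv2.resize(im,(800,600)))
im,d=read_camera("wrist"); cv2.imwrite("pics/wr.png",im)
E
```

```text
-0.004369690328598816 0.0 [0.51968554 0.14266858 0.17797051] 14.1417
[0.5699126  0.11993165 0.06229328] 0.0023546563738393784 [ 0.39583856 -0.3430293   0.06961193]
```

View pics/sc.png

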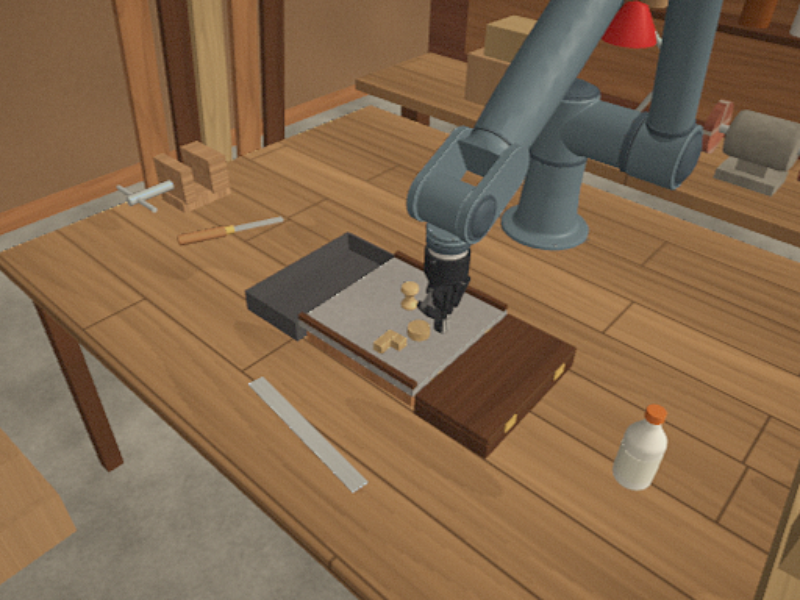

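View pics/wr.png

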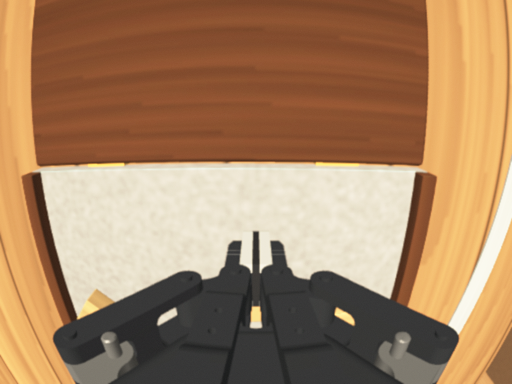

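The fingers are shut and stand behind the slice ((418,330) in the scene view). I'll measure the actual fingertip height and the piece heights in the scene depth.

```bash
python3 - <<'E'
from h import *
im,d=read_camera("scene"); m=camera_model("scene"); K=np.array(m["K"]);T=np.array(m["world_from_camera"])
v,u=np.mgrid[:384,:512]
P=np.stack([(u-K[0,2])/K[0,0]*d,-(v-K[1,2])/K[1,1]*d,-d],-1)@T[:3,:3].T+T[:3,3]
for r in range(190,224,2): print(r,[(c,np.round(P[r,c]*1000).astype(int).tolist(),int(im[r,c].mean())) for c in (268,283,286)])
cv2.imwrite("pics/z.png",cv2.resize(im[150:260,200:350],None,fx=5,fy=5,interpolation=cv2.INTER_CUBIC))
E
```

```text
190 [(268, [486, 4, 57], 141), (283, [587, 131, 182], 40), (286, [582, 138, 182], 40)]
192 [(268, [624, 111, 186], 91), (283, [586, 132, 175], 41), (286, [578, 136, 173], 48)]
194 [(268, [629, 116, 184], 34), (283, [585, 132, 168], 41), (286, [577, 136, 165], 41)]
196 [(268, [630, 117, 180], 49), (283, [586, 132, 162], 36), (286, [579, 138, 161], 53)]
198 [(268, [618, 108, 161], 110), (283, [582, 130, 151], 27), (286, [567, 130, 142], 34)]
200 [(268, [525, 36, 58], 144), (283, [583, 131, 146], 33), (286, [564, 128, 132], 32)]
202 [(268, [526, 37, 52], 139), (283, [581, 131, 138], 44), (286, [564, 128, 126], 149)]
204 [(268, [555, 60, 75], 138), (283, [577, 128, 127], 76), (286, [565, 130, 120], 146)]
206 [(268, [557, 62, 69], 139), (283, [573, 126, 117], 100), (286, [566, 131, 115], 128)]
208 [(268, [567, 70, 73], 138), (283, [574, 127, 110], 100), (286, [564, 131, 106], 136)]
210 [(268, [574, 77, 74], 135), (283, [574, 128, 104], 112), (286, [524, 103, 58], 138)]
212 [(268, [583, 83, 75], 135), (283, [576, 130, 98], 118), (286, [528, 107, 55], 142)]
214 [(268, [583, 84, 69], 122), (283, [545, 109, 59], 144), (286, [535, 112, 55], 142)]
216 [(268, [586, 87, 64], 119), (283, [550, 113, 57], 143), (286, [542, 118, 55], 142)]
218 [(268, [583, 85, 54], 131), (283, [557, 118, 57], 136), (286, [550, 124, 56], 138)]
220 [(268, [592, 92, 57], 137), (283, [562, 122, 55], 136), (286, [556, 129, 55], 145)]
222 [(268, [599, 98, 58], 137), (283, [566, 126, 53], 138), (286, [563, 134, 55], 140)]
```

View pics/z.png

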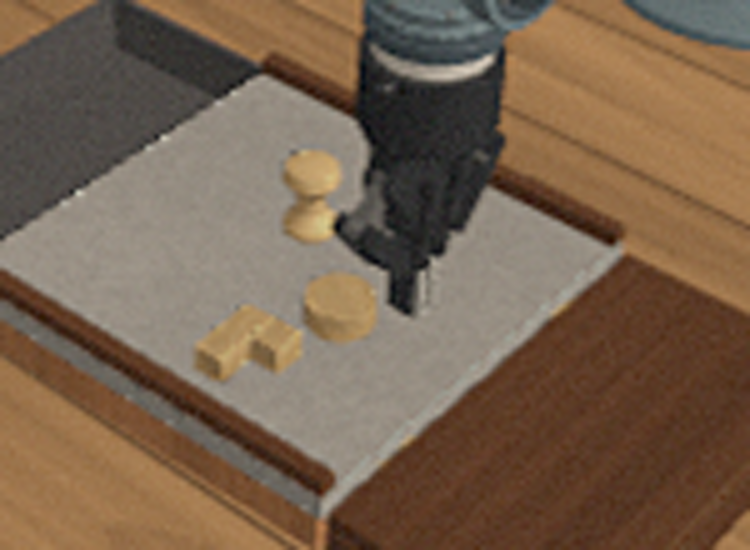

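The depth puts the fingertips at z≈0.094 while the state says 0.061, so the real tips are about 33 mm higher than reported. They passed above the pieces. I'll confirm by touching down gently on a free patch of platform.

```bash
python3 - <<'E'
from h import *
f0=np.array(read_state()["force"])
servo_line(pw(28,112,36),speed=.08)
for z in np.arange(35,14,-1.5):
    servo_line(pw(28,112,z),speed=.03); s=read_state(); f=np.array(s["force"])-f0
    print(z,round(s["position"][2],4),np.round(f,1))
    if abs(f[2])>2: break
servo_line(pw(28,112,z+6),speed=.05)
print(read_state()["t"])
E
```

```text
35.0 0.0353 [0.3 0.3 0.2]
33.5 0.0335 [-0.2  0.2  0.8]
32.0 0.0319 [0.6 0.9 0.1]
30.5 0.0303 [0.5 0.4 0.1]
29.0 0.0289 [-0.3  1.  -1.2]
27.5 0.0281 [-1.9  0.3  5.6]
17.4083
```

Contact came at reported z≈0.028, so the tips sit about 27 mm above the reported value. I'll push at 0.0335.

```bash
sed -i 's/,61)/,33.5)/g; s/up=130/up=100/' h.py; python3 - <<'E'
from h import *
servo_line(pw(28,110,34),speed=.1)
push(28,110,30)
push(79,90,10)
push(-95,72,-10)
goto(pw(-20,130,150),R)
im=blobs(); print(read_state()["t"])
cv2.imwrite("pics/b2.png",cv2.resize(im[150:250,200:350],None,fx=5,fy=5,interpolation=cv2.INTER_CUBIC))
E
```

```text
t 19.7667 F [ 1.1 -0.3  0.1] [0.5716 0.0451 0.0334]
t 22.6333 F [-0.3 -0.4  0.7] [0.6231 0.0264 0.0334]
t 25.8917 F [-0.3 -0.6  0. ] [0.4497 0.0018 0.0334]
x 69..120 y -44..-3 mean 92 -26 ztop 80 n 128
x 9..45 y -24..17 mean 27 -4 ztop 82 n 120
x -42..-9 y -27..6 mean -27 -11 ztop 110 n 91
x -101..-51 y -53..-17 mean -75 -36 ztop 81 n 133
27.3583
```

View pics/b2.png

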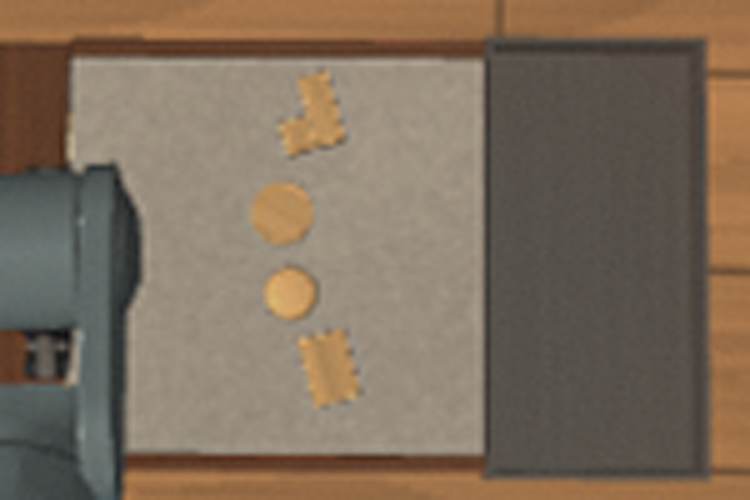

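The slice is tracking well. The block sits at (328,370) and has turned nearly flush, while the notched piece at (315,115) turned slightly CCW. I'll finish the slice and push the notched piece inside its notch. The block goes on re-centred, and then I'll look again.

```bash
python3 - <<'E'
from h import *
push(27,45,-148,speed=.1)
push(106,25,-65)
push(-76,12,-85)
goto(pw(-20,110,120),R)
im=blobs(); print(read_state()["t"])
cv2.imwrite("pics/b3.png",cv2.resize(im[150:250,200:350],None,fx=5,fy=5,interpolation=cv2.INTER_CUBIC))
E
```

```text
t 30.55 F [-0.3  0.2  0.1] [ 0.5754 -0.1328  0.0335]
t 33.9083 F [-0.3  0.1  0.6] [ 0.6521 -0.0478  0.0335]
t 37.4 F [-0.5 -0.4  0.5] [ 0.4706 -0.0726  0.0334]
x 68..113 y -97..-60 mean 87 -82 ztop 80 n 126
x -42..-9 y -27..6 mean -27 -11 ztop 110 n 89
x -101..-58 y -130..-97 mean -79 -114 ztop 79 n 141
38.9833
```

View pics/b3.png

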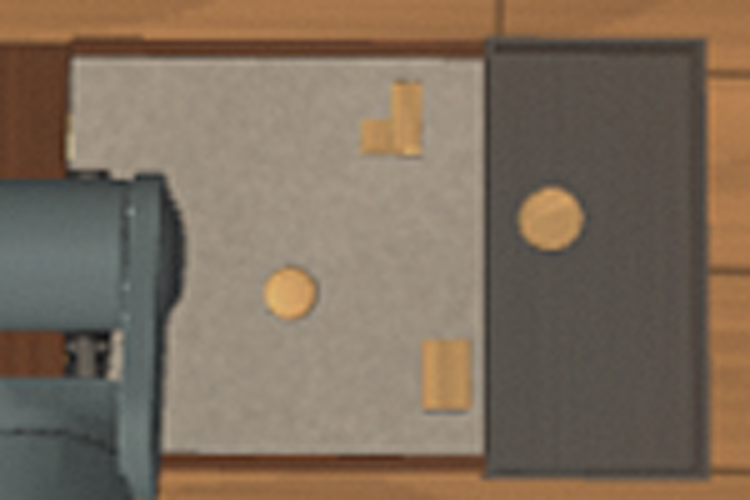

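The slice is in the tray at (550,218). The notched piece at (395,118) and the block at (446,375) are square to the edge, so I'll push both over.

```bash
python3 - <<'E'
from h import *
push(106,-35,-150,speed=.09)
push(-79,-72,-150,speed=.09)
goto(pw(-60,60,150),R); pause(.3)
im=blobs(); print(read_state()["t"])
for t in("block_mid","slice_mid","notched_mid"): print(t,[(np.round(w("top",r["point"]),3).tolist(),round(r["score"],2)) for r in landmark_of("top",t)[:2]])
cv2.imwrite("pics/b4.png",cv2.resize(im[150:250,200:350],None,fx=5,fy=5,interpolation=cv2.INTER_CUBIC))
E
```

```text
t 41.7917 F [-0.1  0.3  0.3] [ 0.6544 -0.1326  0.0335]
t 44.9417 F [-0.3  0.3  0.5] [ 0.4693 -0.1376  0.0334]
x -42..-9 y -27..-1 mean -26 -14 ztop 110 n 70
46.875
block_mid [([0.469, -0.173, 0.015], 0.54)]
slice_mid [([0.518, 0.01, 0.062], 0.25)]
notched_mid [([0.626, -0.178, 0.016], 0.57)]
```

View pics/b4.png

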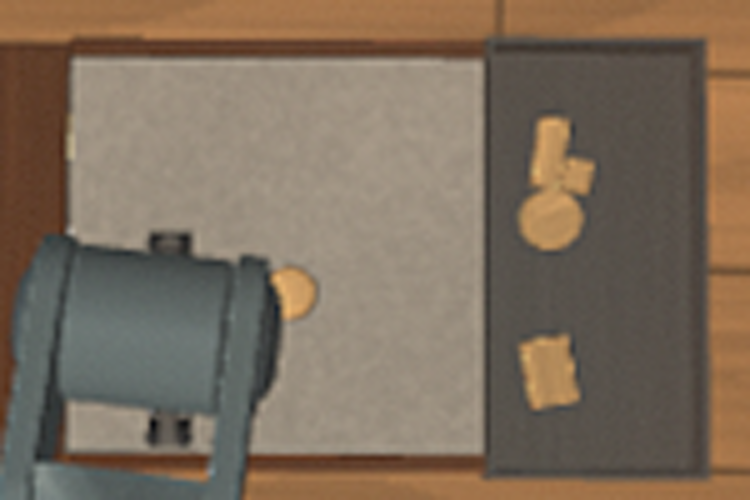

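All three pieces lie flat in the tray: notched (558,155), slice (550,220) and block (550,372). The knob at (293,293) hasn't moved, and the arm is clear.

```bash
python3 -c "
from h import *
print(close_job())"
```

```text
the job is handed in; nothing more can be done
None
```

The job is handed in: all three offcuts are in the scrap tray, the knob is where it started, and the arm stayed away from the glue bottle and chisel. The last clock reading before hand-in was about 47 s, and the judge returned no verdict.

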